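# Seat an air cylinder in its nest and hold its rod out at the stroke mark

## Robot

A 6-joint arm with a two-finger parallel gripper is mounted at the origin on the work surface. World frame = base frame: x ahead of the robot, y to its left, z up, the work surface at z = 0. Lengths are in m, angles in rad, forces in N, time in s.
With the tool pointing down it reaches from about 0.25 to 0.725 m from the base axis. Payload 4 kg.
Tool frame: the origin (TCP) lies at the very end of the fingers, on their centre line; the grasp point (between the pads) lies 19 mm behind it; z points along the fingers, y is the line along which they close (so a half turn about z gives the same grasp; the last joint's range is limited). The gripper opens to 85 mm and grips with 20 to 120 N. Pads are 22 mm wide; open, the fingers measure 114 mm over their backs; the gripper's body (76 mm by 85 mm) begins 54 mm behind the grasp point. The pads swing forward as they close: fully open they stand 13 mm farther back than shut.
Start: joints at [1.272, 0.241, 0.005, 1.335, 0, 1.571], TCP at [0.147, 0.478, 0.231] pointing down, gripper open.
Joint ranges: [-2.72, 2.72], [-1.05, 1.87], [-1.09, 1.28], [-1.99, 2.15], [-1.42, 1.44], [-3.14, 3.14]. Speed limits (rad/s): [2.79, 2.79, 3.14, 3.14, 3.14, 3.14].

## Interface

Orientations are given as a rotation vector (axis times angle).
In Python, from plant import readout, viewer, robot gives the robot as it stands. The module is installed in compiled form; this text tells all that it offers.
- The arm moves only by the shell command python3 -m creep 'ROWS'. ROWS is JSON, a list of rows, each a list of 7 numbers: the turn, a rotation vector about the tool's x, y, z as a fraction of full scale, then the shift along the tool's x, y, z as a fraction of full scale, then the opening, from 0 (shut) to 1 (fully open). In form: [[ax, ay, az, tx, ty, tz, claw], ...]. A call has 1 to 8 rows; each row shifts and turns the commanded pose from where the row before left it, along the tool's axes as they then stand; what a row does not reach is not made up. Full scale, the value 1, is 0.1 m for a shift and pi/2 rad for a turn. A row lasts 1/8 s, in which the tool goes at most 62.5 mm and 10.7 degrees, less where a joint would pass 70% of its speed; a pose out of reach is approached as far as the arm can. A call with a number of a shift or a turn outside -1 to 1 is refused whole. A call with a gripper value outside its range is refused whole. The fingers move at their own pace and stop on an object; the grip force is fixed at half the most. Time passes only in rows, so rows that do not move let the fingers close. It gives the time, the measured TCP pose, the force, the opening and the grip force at its end, in the units of the state.
- readout.read_state(): the state, without advancing time (a new reading comes with each control period).
- viewer.camera(name): name is "side" or "top" or "wrist"; returns (picture, depth): 400x640x3 uint8, red, green, blue; 400x640 float32, m along the optical axis (not along the pixel's ray), 0 where there is no reading.
- viewer.camera_model(name): a dict with "intrinsics" (3x3 intrinsics, pixels), "origin" and "attitude" of the camera in the world; the wrist camera has in their place "T_tool_cam" (4x4, takes a point from camera to tool coordinates, whose origin is the TCP and whose axes are the flange's). Camera axes: x right, y down, z forward; pixel columns grow to the right and rows downward; lengths in m; the calibration is good to about 2 mm. A picture is of the moment at which its call begins: read the wrist's pose just before it. camera_model takes no time and is no camera call.
- robot.close_job(): hands the job in; it is judged then, once.
Trained networks look in the newest picture that a camera, given by its name, has taken for a name from the list of things; names that differ only in an ending like _2 or _b are one class to them, and where a whole thing is asked for, a point or a joint stands for the part that bears it (a point fixed in the world has none). Each returns a list of dicts, best first, with "confidence" (0 to 1); they miss things now and then, are a little off and sometimes report something else, mostly with a low value. They report only what shows in the picture. A call takes as long as a camera call. They do not tell look-alikes from the thing itself.
- viewer.search_frame(camera, label): "point" ([x, y, z] in m, in world coordinates, good to about 4 mm: the middle of the surface that is visible of it).
The state is a dict: "time_s": time; "joint_pos": joint angles; "qd": joint speeds; "effort": joint torques, N m; "ee_pos": TCP position; "eef_rot": TCP orientation; "contact_force": force on the tool from outside, world axes, zero at the start; "moment": the same for the moment, N m; "opening": finger opening in m; "grip_force": force on a finger pad.
Only numpy, scipy, OpenCV 4.12 (cv2) and the standard library are available. Lean on these libraries where they do the work, as an engineer would, in place of code of your own. Each camera call takes 0.05 s, during which the arm holds its last target. There are 200 camera calls.

## Task

For the stroke check on this spring-return air cylinder, lower it (do not drop it) into the pocket of the green bench nest, flat and square, with its rod lying in the slot towards the red line and still pulled in by its spring. Then take the eye at the end of the rod, draw the rod straight out until the tip of the eye is level with the red line, and keep it there: finish while still holding the rod out against its spring with the cylinder seated, so that the bare rod can be inspected. Leave the can, the tape roll and the wrench where they are.

Things in the scene. Friction and masses are not known exactly. Their poses are not given: they have to be found in the camera images.
- cylinder: loose air cylinder, about 0.55 kg: aluminium block with dark end caps, 90 (x) x 45 (y) x 45 (z) mm, to be gripped across its 45 mm; origin at the centre of the block's underside, z up, rod out of the -x end, rod axis 22.5 mm up. Round boss on that end, 22 mm diameter, 8 mm long. Brass and blue air port on top, 13 mm high, 37 mm behind the origin
- rod (a joint): how far the rod is drawn out of the cylinder, in m: 0 fully in (where its spring holds it), grows as it is pulled along the cylinder's -x, end stop at 0.050. The spring pulls with about 6.5 N at 0, 12 N at 0.035. Rod 12 mm thick, with a 20 mm round lock nut just behind the eye
- eye_grip (a point): middle of the rod eye, on the rod axis: the place to pinch. The eye is an upright flat steel tang, 14 mm thick (cylinder y), 24 mm high, 34 mm long, with a brass bushing; this point is 17 mm behind its tip, 95 mm in front of the cylinder's origin when the rod is in. Moves with the rod; axes as the cylinder's
- eye_tip (a point): foremost point of the rod eye's round nose, on the rod axis, 112 mm in front of the cylinder's origin when the rod is in; moves with the rod; axes as the cylinder's
- nest: nest bolted to the bench, on its left or right half: green base plate, 100 mm wide, 12 mm thick, from 70 mm behind to 180 mm in front of the origin, with dark steel guides round a pocket. Origin on the bench under the pocket's centre; z up; -x is the side with the rod slot, the white scales and the red line
- pocket (a point): centre of the pocket floor, 12 mm above the bench, axes as the nest's; the seated cylinder's origin and axes lie here. Pocket 94 (x) x 48 (y) mm; side and rear guides 12 mm high; front (-x): two posts 36 mm high, 12 mm thick, with a 26 mm slot between for boss and rod. 5 mm lead-in chamfers on top. The posts take the pull. A seated eye hangs 10 mm clear of the plate
- red_line (a point): middle of the red line painted across the top of the base plate, 4 mm wide and 94 mm long along the nest's y, under the rod axis, 147 mm in front of the pocket centre; axes as the nest's
- can: bystander: upright yellow drink can, 66 mm diameter, 115 mm high, origin at the centre of its base
- tape_roll: bystander: yellow ring of tape lying flat, 96 mm diameter, 19 mm high, origin at the centre of its underside
- wrench: bystander: steel wrench lying flat along its x, 170 mm long, origin near its middle, on the bench
Not all that is in view belongs to the job. What is shaped like the cylinder but brown or purple is not meant.

How it is judged:
On the way:
1. the cylinder sits flat and square in the pocket, rod side towards the red line, rod still in (x of cylinder in the frame of pocket between -0.005 and 0.005 m and y of cylinder in the frame of pocket between -0.004 and 0.004 m and z of cylinder in the frame of pocket between -0.002 and 0.002 m and angle between the x axis of cylinder and the x axis of nest, either way round below 0.06 rad and angle between cylinder's own z axis and vertical below 0.04 rad and value of joint rod below 0.008 m and x of eye_tip in the frame of pocket below -0.09 m), for 0.2 s.
At the end, for the whole second after the job is handed in: Cylinder seated (origin within 5 mm along, 4 across, 2 in height of the pocket point; square to 0.06 rad, flat to 0.04), tip of its rod eye within 3.5 mm of the red line along the nest's x, at rest, held by the fingers with over 3 N; can, tape roll and wrench within 20 mm of their starts (x of cylinder in the frame of pocket between -0.005 and 0.005 m and y of cylinder in the frame of pocket between -0.004 and 0.004 m and z of cylinder in the frame of pocket between -0.002 and 0.002 m and angle between the x axis of cylinder and the x axis of nest, either way round below 0.06 rad and angle between cylinder's own z axis and vertical below 0.04 rad and x of eye_tip in the frame of red_line between -0.0035 and 0.0035 m and value of joint rod above 0.025 m and contact force between the fingers and cylinder above 3 N and linear speed of cylinder below 0.02 m/s and velocity of joint rod between -0.02 and 0.02 m/s and distance of each of can, tape_roll, wrench from where it was at the start of the episode below 0.02 m); the arm keeps its last pose, push and grip.
It fails at once if the cylinder is dropped or thrown (faster than 0.4 m/s with no finger on it) (linear speed of cylinder above 0.4 m/s and contact force between the fingers and cylinder below 0.05 N).
It fails at once if the can, the tape roll or the wrench is moved by more than 20 mm (distance of any of can, tape_roll, wrench from where it was at the start of the episode above 0.02 m).
It also fails if it takes over 58 s, if anything falls off the work surface, if the arm or the gripper's body presses on something with over 40 N, if the wrist force passes 120 N, or if a joint passes its speed limit or range.

## Working session

There is one attempt and no reset: what is moved stays moved. The work goes in short steps, Python scripts to look and compute and a shell command to move; the robot and the scene stay as the last step left them, time stands still between calls to the robot, and variables do not carry over. Pictures are saved under pics/ and viewed, at most 11 in all, crops included, and the job is handed in when it is done.

```bash
mkdir -p pics; cat > h.py <<'E'
import numpy as np, cv2
from scipy.spatial.transform import Rotation as R
from plant import readout, viewer, robot
def cam(name):
    s=readout.read_state(); p,d=viewer.camera(name); m=viewer.camera_model(name); K=np.array(m["intrinsics"])
    if name=="wrist":
        T=np.eye(4);T[:3,:3]=R.from_rotvec(s["eef_rot"]).as_matrix();T[:3,3]=s["ee_pos"];T=T@np.array(m["T_tool_cam"])
    else:
        T=np.eye(4);a=np.array(m["attitude"],float);T[:3,:3]=a if a.shape==(3,3) else R.from_rotvec(a).as_matrix();T[:3,3]=m["origin"]
    return p,d,K,T
def cloud(d,K,T):
    v,u=np.mgrid[:d.shape[0],:d.shape[1]]
    P=np.stack([(u-K[0,2])/K[0,0]*d,(v-K[1,2])/K[1,1]*d,d],-1)
    W=P@T[:3,:3].T+T[:3,3]; W[d==0]=np.nan; return W
def save(n,p,s=1): cv2.imwrite("pics/"+n,cv2.resize(p[...,::-1],None,fx=s,fy=s,interpolation=cv2.INTER_CUBIC))
E
python3 - <<'E'
from h import *
print(viewer.camera_model("top")); 
p,d,K,T=cam("top"); save("top.png",p); np.savez("top.npz",p=p,d=d,K=K,T=T)
for l in ["cylinder","eye_grip","nest","can","tape_roll","wrench"]:
    print(l,[(np.round(r["point"],3).tolist(),round(r["confidence"],2)) for r in viewer.search_frame("top",l)])
print(readout.read_state())
E
```

```text
{'intrinsics': array([[405.193755  ,   0.        , 321.73756401],
       [  0.        , 405.193755  , 199.81731562],
       [  0.        ,   0.        ,   1.        ]]), 'origin': array([0.4442888 , 0.00641465, 1.32616269]), 'attitude': array([-2.16356058,  2.16930986, -0.1324447 ])}
cylinder [([0.461, -0.088, 0.046], 0.9), ([0.578, -0.213, 0.047], 0.65), ([0.75, -0.189, 0.046], 0.59)]
eye_grip [([0.458, -0.01, 0.034], 0.5), ([0.807, -0.245, 0.036], 0.43)]
nest [([0.564, 0.234, 0.008], 0.91), ([0.516, -0.25, 0.034], 0.39)]
can [([0.451, -0.405, 0.108], 0.83)]
tape_roll [([0.68, 0.024, 0.018], 0.66)]
wrench [([0.505, 0.424, 0.01], 0.66)]
{'time_s': 0.35, 'joint_pos': array([ 1.27197902e+00,  2.40820157e-01,  4.72052549e-03,  1.33517347e+00,
       -1.21335373e-05,  1.57079852e+00]), 'qd': array([ 6.68762361e-05, -3.00670219e-03,  2.91182299e-03,  5.10684271e-05,
        8.56662972e-04,  2.40021218e-03]), 'effort': array([-2.37395880e-04, -3.71788180e+01,  2.52275759e+01,  7.14479145e-03,
       -1.27287169e-05, -5.76829517e-07]), 'ee_pos': array([0.14716076, 0.4777188 , 0.23108954]), 'eef_rot': array([-4.67631355e-01, -3.10653412e+00,  7.43401704e-04]), 'contact_force': array([0.0780232 , 0.62480589, 0.06690163]), 'moment': array([ 0.03365049, -0.07843274,  0.04752274]), 'grip_force': 0.0, 'opening': 0.08534469067853175}
```

View pics/top.png

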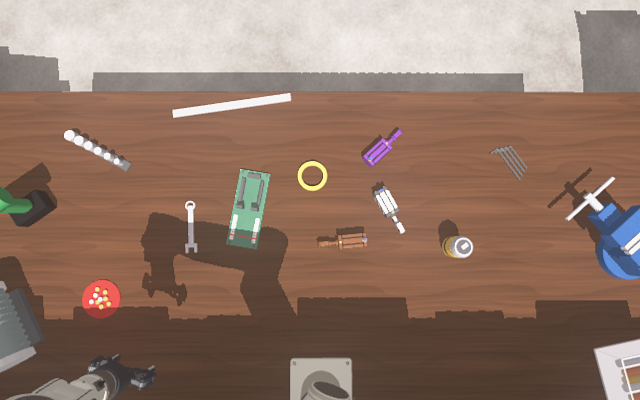

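The top view shows three look-alikes: purple (382,150), brown (345,240) and silver with dark caps (388,207). The silver one fits the description. Its rod eye is at (401,229). The nest is at (248,208), with the red line at its lower end (243,238). Next I check this in one crop.

```bash
python3 - <<'E'
from h import *
z=np.load("top.npz");p,d,K,T=[z[k] for k in "pdKT"]
a=cv2.resize(p[170:245,350:430,::-1],None,fx=5,fy=5,interpolation=cv2.INTER_CUBIC); b=cv2.resize(p[160:255,215:280,::-1],(257,375),interpolation=cv2.INTER_CUBIC)
cv2.imwrite("pics/crop.png",np.hstack([a,b]))
W=cloud(d,K,T)
def rect(m,n):
    q=W[m]; (c,s,a)=cv2.minAreaRect(q[:,:2].astype(np.float32)); print(n,len(q),np.round(c,4),np.round(s,4),round(a,2), "zmed",np.nanmedian(q[:,2]))
near=(abs(W[...,0]-.578)<.1)&(abs(W[...,1]+.213)<.09)&(W[...,2]>.015)
n,l=cv2.connectedComponents(near.astype(np.uint8)); m=l==l[207,388]; rect(m,"cyl all")
rect(m&(W[...,2]>.038),"cyl block")
e=W[m]; print("far eye", e[np.argsort(e[:,0])[:6]].round(4))
h=cv2.cvtColor(p,cv2.COLOR_RGB2HSV)
box=np.zeros(d.shape,bool);box[160:255,215:280]=1
rect(box&(W[...,2]>.006)&(W[...,2]<.06),"nest all")
hi=box&(W[...,2]>.018); rect(hi,"guides")
post=box&(W[...,2]>.04); rect(post,"posts"); 
red=box&((h[...,0]<8)|(h[...,0]>172))&(h[...,1]>120)&(np.arange(400)[:,None]>225); rect(red,"red")
g=W[box]; print(np.nanmedian(W[290:310,200:220,2]))
E
```

```text
cyl all 540 [ 0.5588 -0.2245] [0.155  0.0463] 28.37 zmed 0.04260046547116925
cyl block 386 [ 0.5875 -0.2095] [0.09   0.0454] 28.62 zmed 0.04402153244421547
far eye [[ 0.4887 -0.2573  0.0301]
 [ 0.4889 -0.255   0.0254]
 [ 0.4918 -0.2537  0.0325]
 [ 0.4918 -0.2636  0.031 ]
 [ 0.4918 -0.2571  0.0314]
 [ 0.4919 -0.2605  0.0303]]
nest all 2298 [0.5773 0.2346] [0.2797 0.2039] 7.67 zmed 0.011499020549470162
guides 305 [0.5676 0.2377] [0.0918 0.2312] 79.77 zmed 0.022756736270553635
posts 57 [0.5708 0.2364] [0.0697 0.0121] 80.38 zmed 0.04531119811523743
red 22 [0.4775 0.2512] [0.0867 0.0021] 80.44 zmed 0.011210734505719966
-0.001303697873666243
```

View pics/crop.png

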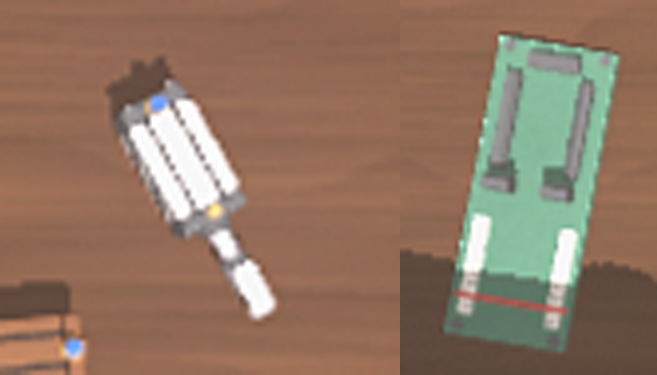

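The crop confirms the silver cylinder, with the blue port at its rear and the rod towards the lower right. The nest's posts, scales and red line are clear. First a small turn to learn the sign of joint 6.

```bash
python3 -m creep '[[0,0,-0.1,0,0,-0.3,1]]'; python3 - <<'E'
from h import *
s=readout.read_state();print(s["joint_pos"],s["ee_pos"],s["eef_rot"]);print(viewer.camera_model("wrist"))
E
```

```text
time_s: 0.48
ee_pos: [0.1467, 0.4762, 0.2593]
eef_rot: [-0.216, -3.133, 0.009]
contact_force: [0.3, 0.8, 0.0]
opening: 0.085
grip_force: 0.0
[ 1.27197736e+00  2.31875938e-01  6.62520913e-02  1.41116281e+00
 -1.82769731e-05  1.40939474e+00] [0.14670039 0.47621515 0.2592664 ] [-0.21559133 -3.13282136  0.00916417]
{'intrinsics': array([[315.38964662,   0.        , 323.65901854],
       [  0.        , 315.38964662, 196.96333257],
       [  0.        ,   0.        ,   1.        ]]), 'T_tool_cam': array([[-1.69189480e-03, -9.62111901e-01, -2.72649644e-01,
         6.87209565e-02],
       [ 9.99998449e-01, -1.76128307e-03,  9.75324697e-06,
         3.72734132e-04],
       [-4.89596916e-04, -2.72649204e-01,  9.62113388e-01,
        -1.42068108e-01],
       [ 0.00000000e+00,  0.00000000e+00,  0.00000000e+00,
         1.00000000e+00]])}
```

```bash
cat >> h.py <<'E'
def delta(pos,yaw=None):
    s=readout.read_state();M=R.from_rotvec(s["eef_rot"]);y=M.as_matrix()[:,1];yw=np.degrees(np.arctan2(y[1],y[0]))
    t=0 if yaw is None else -(yaw-yw)/90
    print("shift now axes",np.round(M.inv().apply(np.array(pos)-s["ee_pos"])/.1,3),"yawy",round(yw,2),"az",round(t,3))
    if yaw is not None:
        a=np.radians(yaw);Y=np.array([np.cos(a),np.sin(a),0]);Z=np.array([0,0,-1.]);N=R.from_matrix(np.stack([np.cross(Y,Z),Y,Z],1))
        print("after turn",np.round(N.inv().apply(np.array(pos)-s["ee_pos"])/.1,3),"level err (tool rotvec/90deg)",np.round((M.inv()*N).as_rotvec()/(np.pi/2),4),"t",s["time_s"],"pos",s["ee_pos"].round(4))
E
python3 -c "
from h import *
delta([.58,-.213,.25],118.6)"
```

```text
shift now axes [-5.236 -6.233  0.125] yawy 82.13 az -0.405
after turn [-0.505 -8.125  0.093] level err (tool rotvec/90deg) [-0.0034 -0.0018 -0.4053] t 0.475 pos [0.1467 0.4762 0.2593]
```

```bash
python3 -m creep '[[0,0,-0.1,0,0,0,1],[0,0,-0.1,0,0,0,1],[0,0,-0.1,0,0,0,1],[0,0,-0.1,0,0,0,1],[0,0,0,0,-0.5,0,1],[0,0,0,0,-0.5,0,1],[0,0,0,0,-0.5,0,1],[0,0,0,0,-0.5,0,1]]'; python3 -m creep '[[0,0,0,0,-0.5,0,1],[0,0,0,0,-0.5,0,1],[0,0,0,0,-0.5,0,1],[0,0,0,0,-0.5,0,1],[0,0,0,0,-0.5,0,1],[0,0,0,0,-0.5,0,1],[0,0,0,0,-0.5,0,1],[0,0,0,0,-0.5,0,1]]'; python3 -c "
from h import *
delta([.58,-.213,.25],118.6);print(readout.read_state()['joint_pos'])"
```

```text
time_s: 1.48
ee_pos: [0.2412, 0.2997, 0.2614]
eef_rot: [-0.758, 3.048, 0.0]
contact_force: [0.4, 0.1, 0.6]
opening: 0.0854
grip_force: 0.0
time_s: 2.48
ee_pos: [0.4284, -0.0542, 0.2615]
eef_rot: [-0.756, 3.048, -0.0]
contact_force: [0.4, 0.3, 0.2]
opening: 0.0858
grip_force: 0.0
shift now axes [-0.598 -2.113  0.116] yawy 117.86 az -0.008
after turn [-0.571 -2.12   0.115] level err (tool rotvec/90deg) [-0.0002  0.0005 -0.0082] t 2.475 pos [ 0.4284 -0.0542  0.2615]
[-1.25956208e-01  9.23582118e-02 -9.61387927e-02  1.38151724e+00
  2.32681271e-04 -6.12163362e-01]
```

```bash
python3 -m creep '[[0,0,-0.008,-0.12,-0.4,0,1],[0,0,0,-0.12,-0.4,0,1],[0,0,0,-0.12,-0.4,0,1],[0,0,0,-0.12,-0.4,0,1],[0,0,0,-0.12,-0.4,0,1],[0,0,0,0,0,0,1]]'; python3 - <<'E'
from h import *
p,d,K,T=cam("wrist");save("w1.png",p)
for l in ["cylinder","eye_grip","can"]:
    print(l,[(np.round(r["point"],3).tolist(),round(r["confidence"],2)) for r in viewer.search_frame("wrist",l)])
W=cloud(d,K,T); z=W[...,2]
near=(abs(W[...,0]-.568)<.11)&(abs(W[...,1]+.22)<.09)&(z>.012)&(z<.07)
n,l=cv2.connectedComponents(near.astype(np.uint8)); k=np.argmax(np.bincount(l[near])); m=l==k
def rect(m,n):
    q=W[m]; (c,s,a)=cv2.minAreaRect(q[:,:2].astype(np.float32)); print(n,len(q),np.round(c,4),np.round(s,4),round(a,2), "zmed",np.nanmedian(q[:,2]))
rect(m&(z>.041),"block"); rect(m,"all"); 
ax=np.array([np.cos(np.radians(28.6)),np.sin(np.radians(28.6))])
q=W[m]; s=q[:,:2]@ax; i=np.argsort(s)[:30]; print("tip",np.median(q[i],0))
rod=m&(z<.04)&((W[...,:2]@ax)<np.quantile(s,.25)); qq=W[rod][:,:2];print("rod dir",cv2.fitLine(qq.astype(np.float32),cv2.DIST_HUBER,0,.01,.01).ravel())
delta([.5875,-.2095,.25],118.6)
E
```

```text
time_s: 3.22
ee_pos: [0.5769, -0.2016, 0.2592]
eef_rot: [0.772, -3.044, -0.001]
contact_force: [0.1, 0.1, -0.1]
opening: 0.0854
grip_force: 0.0
cylinder [([0.742, -0.188, 0.044], 0.93), ([0.573, -0.219, 0.043], 0.91), ([0.456, -0.102, 0.043], 0.76)]
eye_grip [([0.515, -0.252, 0.033], 0.79), ([0.457, -0.026, 0.028], 0.78), ([0.792, -0.233, 0.028], 0.42)]
can []
block 2886 [ 0.588  -0.2103] [0.0901 0.0447] 27.9 zmed 0.044227147648300436
all 3781 [ 0.5587 -0.2257] [0.1572 0.0453] 28.03 zmed 0.04387980245809697
tip [ 0.49027436 -0.26277304  0.02698235]
rod dir [ 0.87895447  0.4769057   0.52052456 -0.24630605]
shift now axes [-0.058 -0.15   0.116] yawy 118.63 az 0.0
after turn [-0.058 -0.15   0.116] level err (tool rotvec/90deg) [ 0.0002 -0.0001  0.0003] t 3.425 pos [ 0.5752 -0.1991  0.2616]
```

View pics/w1.png

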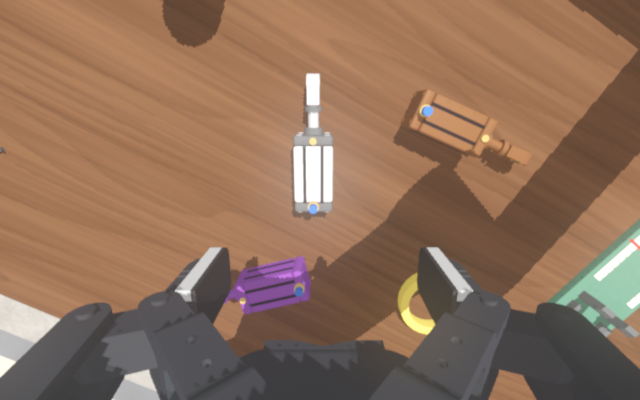

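The wrist view shows the silver cylinder with its block at (313,172) and its rod straight up at (313,90), so it is aligned with the tool. Block size (90x45) and height (44 mm) match. Descending.

```bash
python3 -m creep '[[0,0,0,-0.06,-0.16,0,1],[0,0,0,0,0,0.5,1],[0,0,0,0,0,0.5,1],[0,0,0,0,0,0.5,1],[0,0,0,0,0,0.4,1],[0,0,0,0,0,0,1]]'; python3 -c "
from h import *
delta([.588,-.210,.015],118.3);p,d,K,T=cam('wrist');save('w2.png',p)"
```

```text
time_s: 4.18
ee_pos: [0.5853, -0.209, 0.0685]
eef_rot: [0.776, -3.038, -0.007]
contact_force: [0.2, -0.2, 0.5]
opening: 0.0852
grip_force: 0.0
shift now axes [-0.021 -0.025  0.535] yawy 118.66 az 0.004
after turn [-0.019 -0.022  0.535] level err (tool rotvec/90deg) [ 0.0037 -0.0033  0.004 ] t 4.175 pos [ 0.5853 -0.209   0.0685]
```

View pics/w2.png

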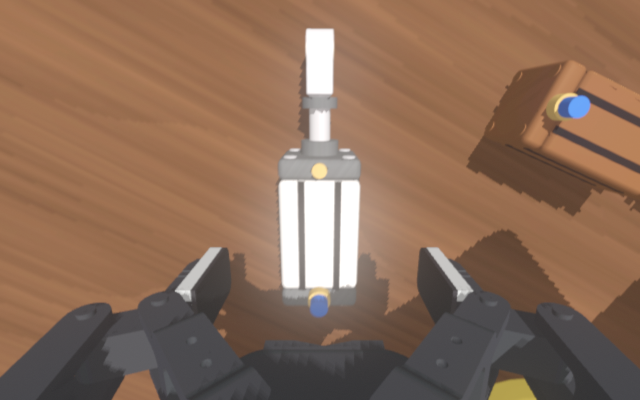

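The block (319,230) sits between the open fingers (about 227 and 425), and the rod is straight. Going down and closing.

```bash
python3 -m creep '[[0,0,0,-0.02,-0.02,0.25,1],[0,0,0,0,0,0.25,1],[0,0,0,0,0,0.03,1],[0,0,0,0,0,0,1],[0,0,0,0,0,0,0],[0,0,0,0,0,0,0],[0,0,0,0,0,0,0],[0,0,0,0,0,0,0]]'; python3 -m creep '[[0,0,0,0,0,0,0],[0,0,0,0,0,0,0]]'; python3 -c "
from h import *
delta([.588,-.210,.015],118.3)"
```

```text
time_s: 5.22
ee_pos: [0.5919, -0.2113, 0.0195]
eef_rot: [-0.776, 3.043, 0.001]
contact_force: [-1.8, 2.1, 5.4]
opening: 0.0443
grip_force: 64.7
time_s: 5.48
ee_pos: [0.5918, -0.2113, 0.0195]
eef_rot: [-0.776, 3.043, 0.001]
contact_force: [-1.5, 2.0, 5.4]
opening: 0.0439
grip_force: 64.7
shift now axes [0.027 0.03  0.045] yawy 118.61 az 0.003
after turn [0.028 0.03  0.045] level err (tool rotvec/90deg) [0.     0.0009 0.0035] t 5.475 pos [ 0.5918 -0.2113  0.0195]
```

```bash
python3 -m creep '[[0,0,0,0,0,-0.1,0],[0,0,0,0,0,-0.3,0],[0,0,0,0,0,-0.5,0],[0,0,0,0,0,-0.5,0],[0,0,0,0,0,0,0],[0,0,0,0,0,0,0]]'; python3 - <<'E'
from h import *
p,d,K,T=cam("wrist");save("w3.png",p)
m=viewer.camera_model("wrist");Tt=np.array(m["T_tool_cam"]);P=cloud(d,K,Tt)  # tool coords
sel=(abs(P[...,1])<.05)&(P[...,0]>0)&(P[...,0]<.2)&(P[...,2]<.06)&(P[...,2]>-.04)
q=P[sel]
for lo in np.arange(.0,.125,.005):
    r=q[(q[:,0]>=lo)&(q[:,0]<lo+.005)]
    if len(r): print(round(lo,3),len(r),"z",np.quantile(r[:,2],[.1,.5]).round(4),"y",r[:,1].min().round(4),r[:,1].max().round(4))
delta([.6225,.2275,.2],80.5)
E
```

```text
time_s: 6.22
ee_pos: [0.5901, -0.2114, 0.1563]
eef_rot: [0.775, -3.041, -0.003]
contact_force: [-0.9, -0.2, -7.5]
opening: 0.0438
grip_force: 63.3
0.0 1417 z [-0.0371 -0.025 ] y -0.0238 0.0238
0.005 2173 z [-0.0378 -0.0249] y -0.0358 0.0357
0.01 2277 z [-0.0351 -0.0249] y -0.0299 0.0288
0.015 1252 z [-0.0255 -0.0247] y -0.0222 0.0224
0.02 1301 z [-0.0255 -0.0248] y -0.0224 0.0226
0.025 1319 z [-0.0255 -0.0247] y -0.0225 0.0225
0.03 1470 z [-0.0255 -0.0245] y -0.0227 0.0227
0.035 1255 z [-0.0257 -0.0243] y -0.0222 0.0226
0.04 1500 z [-0.0267 -0.025 ] y -0.0224 0.0225
0.045 2058 z [-0.0246 -0.0204] y -0.0218 0.0222
0.05 599 z [-0.0134 -0.0119] y -0.0107 0.0106
0.055 473 z [-0.0121 -0.0077] y -0.0106 0.0109
0.06 328 z [-0.0087 -0.0075] y -0.0058 0.0058
0.065 368 z [-0.0088 -0.0075] y -0.0057 0.0062
0.07 457 z [-0.0119 -0.008 ] y -0.0094 0.0099
0.075 582 z [-0.0125 -0.0111] y -0.0092 0.0103
0.08 569 z [-0.0151 -0.0141] y -0.0066 0.0072
0.085 532 z [-0.0151 -0.0143] y -0.0066 0.0071
0.09 561 z [-0.0151 -0.0142] y -0.0064 0.0074
0.095 583 z [-0.0151 -0.0143] y -0.0071 0.0073
0.1 603 z [-0.0151 -0.0142] y -0.0069 0.0072
0.105 97 z [-0.0145 -0.0138] y -0.0065 0.0072
shift now axes [-2.387  3.695 -0.441] yawy 118.59 az 0.423
after turn [ 0.398  4.381 -0.448] level err (tool rotvec/90deg) [ 0.0018 -0.0033  0.4232] t 6.275 pos [ 0.5895 -0.2111  0.1552]
```

View pics/w3.png

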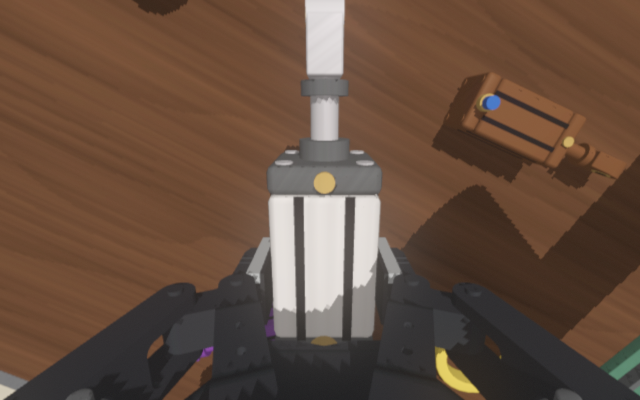

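The cylinder is held square: the block spans columns 268–381 and its top lies 25 mm behind the TCP, so its underside is about 20 mm beyond it. Carrying it over to the nest.

```bash
python3 -m creep '[[0,0,0.106,0,0,-0.1,0],[0,0,0.106,0,0,-0.1,0],[0,0,0.106,0,0,-0.1,0],[0,0,0.106,0,0,-0.1,0],[0,0,0,0.04,0.3,0,0],[0,0,0,0.05,0.5,0,0],[0,0,0,0.05,0.5,0,0],[0,0,0,0.05,0.5,0,0]]'; python3 -m creep '[[0,0,0,0.05,0.5,0,0],[0,0,0,0.05,0.5,0,0],[0,0,0,0.05,0.5,0,0],[0,0,0,0.04,0.4,0,0],[0,0,0,0.02,0.2,0,0],[0,0,0,0,0,0,0],[0,0,0,0,0,0,0]]'; python3 -c "
from h import *
delta([.6225,.2275,.2],80.5)"
```

```text
time_s: 7.28
ee_pos: [0.6009, -0.0298, 0.1949]
eef_rot: [-0.262, -3.125, 0.001]
contact_force: [1.2, 1.0, -6.5]
opening: 0.0441
grip_force: 63.3
time_s: 8.15
ee_pos: [0.6162, 0.1782, 0.1969]
eef_rot: [-0.263, -3.128, 0.003]
contact_force: [1.1, -1.3, -7.7]
opening: 0.0444
grip_force: 63.4
shift now axes [ 0.021  0.496 -0.032] yawy 80.38 az -0.001
after turn [ 0.019  0.497 -0.031] level err (tool rotvec/90deg) [-0.0014 -0.0014 -0.0013] t 8.15 pos [0.6162 0.1782 0.1969]
```

```bash
python3 -m creep '[[0,0,0,0,0.2,0,0],[0,0,0,0,0,0,0],[0,0,0,0,0,0,0]]'; python3 - <<'E'
from h import *
p,d,K,T=cam("wrist");save("w4.png",p);np.savez("w4.npz",p=p,d=d,K=K,T=T)
W=cloud(d,K,T);z=W[...,2];h=cv2.cvtColor(p,cv2.COLOR_RGB2HSV)
def rect(m,n):
    q=W[m]; (c,s,a)=cv2.minAreaRect(q[:,:2].astype(np.float32)); print(n,len(q),np.round(c,4),np.round(s,4),round(a,2), "zmed",np.nanmedian(q[:,2]))
    return q
reg=(abs(W[...,0]-.55)<.2)&(abs(W[...,1]-.235)<.09)
red=reg&((h[...,0]<8)|(h[...,0]>172))&(h[...,1]>130)&(z<.02); rect(red,"red")
post=reg&(z>.042)&(z<.053); rect(post,"posts")
gr=reg&(h[...,0]>50)&(h[...,0]<90)&(h[...,1]>50)&(z<.02);rect(gr,"green")
delta([.6225,.2275,.2],80.5)
E
```

```text
time_s: 8.52
ee_pos: [0.6201, 0.1987, 0.1982]
eef_rot: [-0.263, -3.13, 0.001]
contact_force: [-0.2, 0.2, -6.5]
opening: 0.0437
grip_force: 63.5
red 88 [0.4815 0.2717] [0.0531 0.0023] 80.8 zmed 0.012163090447632252
posts 378 [0.5718 0.2459] [0.0504 0.0118] 80.32 zmed 0.046885478784306406
green 5126 [0.5762 0.236 ] [0.0984 0.2302] 80.51 zmed 0.011355236869367263
shift now axes [ 0.024  0.289 -0.017] yawy 80.4 az -0.001
after turn [ 0.024  0.289 -0.017] level err (tool rotvec/90deg) [-0.0003 -0.0001 -0.0011] t 8.575 pos [0.6201 0.1986 0.1983]
```

View pics/w4.png

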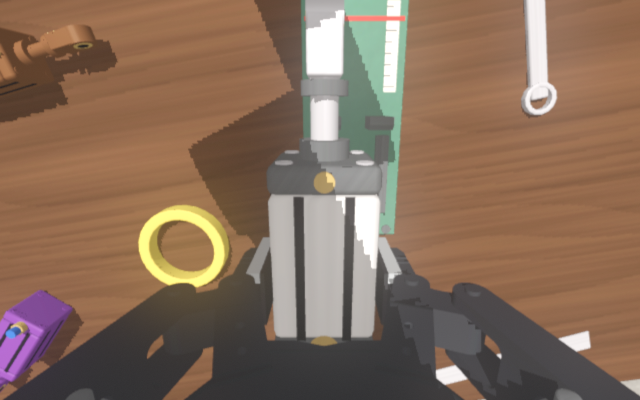

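The red line (350,18), the right-hand scale and the post are visible. Depth and colour agree with the top view: pocket at about (0.623, 0.228), yaw −9.6°. Going over it and down to just above the posts.

```bash
python3 -m creep '[[0,0,0,-0.005,0.145,0,0],[0,0,0,-0.005,0.145,0,0],[0,0,0,0,0,0.4,0],[0,0,0,0,0,0.4,0],[0,0,0,0,0,0.35,0],[0,0,0,0,0,0,0],[0,0,0,0,0,0,0]]'; python3 - <<'E'
from h import *
delta([.6256,.2273,.032],80.45)
p,d,K,T=cam("wrist");save("w5.png",p);np.savez("w5.npz",p=p,d=d,K=K,T=T)
Tt=np.array(viewer.camera_model("wrist")["T_tool_cam"]);P=cloud(d,K,Tt);W=cloud(d,K,T);z=W[...,2];h=cv2.cvtColor(p,cv2.COLOR_RGB2HSV)
post=(z>.040)&(z<.052)&(P[...,0]>.03)&(P[...,0]<.09)&(abs(P[...,1])<.05)&(abs(P[...,1])>.012)
for s in(-1,1):
    q=P[post&(s*P[...,1]>0)]; print("post",s,len(q)) 
    if len(q): print(np.quantile(q[:,0],[.03,.97]).round(4),np.quantile(q[:,1],[.02,.98]).round(4))
g=(abs(z-.012)<.006)&(h[...,0]>50)&(h[...,0]<90)&(h[...,1]>50)&(P[...,0]>.06)
q=P[g]
for lo in np.arange(.07,.19,.02):
    r=q[(q[:,0]>lo)&(q[:,0]<lo+.02)]
    if len(r): print("plate y",round(lo,2),np.quantile(r[:,1],[.003,.997]).round(4))
red=((h[...,0]<8)|(h[...,0]>172))&(h[...,1]>130)&(abs(z-.012)<.01); q=P[red]; print("red",len(q),q.mean(0) if len(q) else 0)
E
```

```text
time_s: 9.45
ee_pos: [0.627, 0.2287, 0.0848]
eef_rot: [0.261, 3.129, 0.002]
contact_force: [-0.1, 0.3, -4.7]
opening: 0.044
grip_force: 63.6
shift now axes [ 0.013 -0.017  0.528] yawy 80.48 az 0.0
after turn [ 0.012 -0.016  0.528] level err (tool rotvec/90deg) [0.0008 0.0013 0.0003] t 9.45 pos [0.627  0.2287 0.0848]
post -1 879
[0.0514 0.0633] [-0.0364 -0.015 ]
post 1 815
[0.0513 0.0632] [0.0124 0.0327]
plate y 0.07 [-0.0511  0.0476]
plate y 0.09 [-0.051   0.0476]
plate y 0.11 [-0.0512  0.0476]
plate y 0.13 [-0.0512  0.0474]
red 0 0
```

View pics/w5.png

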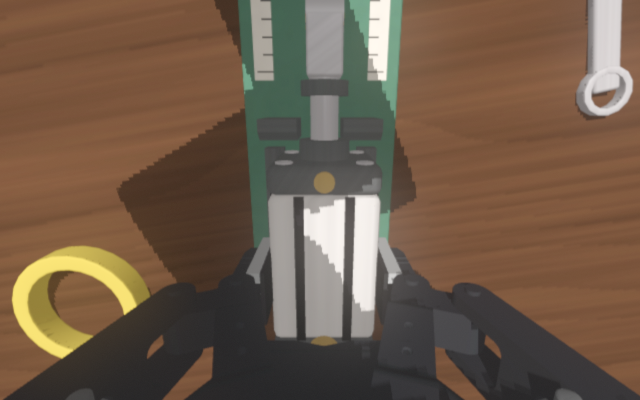

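The posts are at (280,128) and (362,128) with the rod between them. A shift of +1.5 mm x and −1.8 mm y in tool axes centres it, then slowly down.

```bash
python3 -m creep '[[0,0,0,0.015,-0.018,0,0],[0,0,0,0,0,0.1,0],[0,0,0,0,0,0.1,0],[0,0,0,0,0,0.1,0],[0,0,0,0,0,0.1,0],[0,0,0,0,0,0.04,0],[0,0,0,0,0,0,0]]'; python3 -c "
from h import *
delta([.6256,.2273,.032],80.45)"
```

```text
time_s: 10.38
ee_pos: [0.6238, 0.226, 0.0387]
eef_rot: [-0.262, -3.13, 0.001]
contact_force: [0.2, -1.2, -6.0]
opening: 0.044
grip_force: 63.8
shift now axes [-0.016  0.016  0.067] yawy 80.44 az -0.0
after turn [-0.016  0.016  0.067] level err (tool rotvec/90deg) [-0.0003 -0.0006 -0.0001] t 10.375 pos [0.6238 0.226  0.0387]
```

```bash
python3 -m creep '[[0,0,0,-0.012,0.014,0,0],[0,0,0,0,0,0.03,0],[0,0,0,0,0,0.02,0],[0,0,0,0,0,0,0]]'; python3 -c "
from h import *
delta([.6256,.2273,.032],80.45)"
```

```text
time_s: 10.88
ee_pos: [0.6252, 0.2272, 0.034]
eef_rot: [-0.262, -3.13, 0.001]
contact_force: [-0.2, -0.4, -6.6]
opening: 0.0438
grip_force: 63.8
shift now axes [-0.003  0.002  0.02 ] yawy 80.44 az -0.0
after turn [-0.003  0.002  0.02 ] level err (tool rotvec/90deg) [-0.0002 -0.0004 -0.0001] t 10.875 pos [0.6252 0.2272 0.034 ]
```

```bash
python3 -m creep '[[0,0,0,0,0,0.01,0],[0,0,0,0,0,0.01,0],[0,0,0,0,0,0.01,0],[0,0,0,0,0,0,0]]'; python3 -c "
from h import *
delta([.6256,.2273,.032],80.45)"
```

```text
time_s: 11.38
ee_pos: [0.6256, 0.2273, 0.0316]
eef_rot: [0.262, 3.13, 0.0]
contact_force: [-1.3, -0.2, -4.7]
opening: 0.0441
grip_force: 63.8
shift now axes [-0.     0.    -0.004] yawy 80.44 az -0.0
after turn [-0.     0.    -0.004] level err (tool rotvec/90deg) [ 0.0001  0.0001 -0.0001] t 11.375 pos [0.6256 0.2273 0.0316]
```

```bash
python3 -m creep '[[0,0,0,0,0,0.006,0],[0,0,0,0,0,0.006,0],[0,0,0,0,0,0,0]]'
```

```text
time_s: 11.75
ee_pos: [0.6256, 0.2273, 0.0316]
eef_rot: [0.262, 3.13, 0.001]
contact_force: [-4.9, -1.8, 6.0]
opening: 0.0441
grip_force: 65.2
```

Contact with the floor at the expected height. Release gently, rise and look.

```bash
python3 -m creep '[[0,0,0,0,0,0,0],[0,0,0,0,0,0,0.8],[0,0,0,0,0,0,0.8],[0,0,0,0,0,0,0.8],[0,0,0,0,0,-0.3,0.8],[0,0,0,0,0,-0.5,0.8],[0,0,0,0,0,-0.4,0.8],[0,0,0,0,0,0,0.8]]'; python3 - <<'E'
from h import *
p,d,K,T=cam("wrist");save("w6.png",p);np.savez("w6.npz",p=p,d=d,K=K,T=T)
a=np.radians(-9.55);u=np.array([np.cos(a),np.sin(a)]);v=np.array([-u[1],u[0]]);C=np.array([.6231,.2277])
W=cloud(d,K,T);z=W[...,2];x=(W[...,:2]-C)@u;y=(W[...,:2]-C)@v
h=cv2.cvtColor(p,cv2.COLOR_RGB2HSV)
blk=(z>.05)&(z<.062)&(abs(y)<.04)&(abs(x)<.06)
print("block",x[blk].min(),x[blk].max(),np.quantile(y[blk],[.01,.99]),"z",np.median(z[blk]))
for xc in(-.035,-.01,.01,.03): print(xc,"ztop",np.median(z[blk&(abs(x-xc)<.005)]),np.quantile(y[blk&(abs(x-xc)<.005)],[.02,.98]))
A=np.c_[x[blk],y[blk],np.ones(blk.sum())];print("tilt",np.linalg.lstsq(A,z[blk],rcond=None)[0])
eye=(z>.038)&(z<.05)&(abs(y)<.012)&(x<-.082); print("eye x",np.quantile(x[eye],[0,.01,.99]),"y",np.quantile(y[eye],[.02,.98]),"z",np.median(z[eye]),np.max(z[eye]))
red=((h[...,0]<8)|(h[...,0]>172))&(h[...,1]>130)&(abs(z-.012)<.01)&(abs(y)<.06); print("red",red.sum(),np.median(x[red]))
pl=(abs(z-.012)<.005)&(x<-.07)&(x>-.17)&(h[...,0]>50)&(h[...,0]<90)&(h[...,1]>50);print("plate y",np.quantile(y[pl],[.003,.997]))
po=(z>.042)&(z<.052)&(abs(y)>.013)&(abs(y)<.045)&(x<-.04)&(x>-.07);print("post x",np.quantile(x[po],[.03,.97]),"y",np.quantile(y[po],[.02,.98]))
eg=C-.095*u; delta([*eg,.10],80.45)
E
```

```text
time_s: 12.75
ee_pos: [0.6285, 0.2284, 0.1552]
eef_rot: [0.261, 3.122, 0.006]
contact_force: [0.0, -0.4, -0.1]
opening: 0.0683
grip_force: 0.0
block -0.045772224352262185 0.04567036164070424 [-0.02141713  0.0221173 ] z 0.05620493703196858
-0.035 ztop 0.05599921919171709 [-0.02065923  0.02167477]
-0.01 ztop 0.05622974231101116 [-0.02077214  0.02162687]
0.01 ztop 0.056244791952229395 [-0.02063696  0.02117779]
0.03 ztop 0.05608497015364705 [-0.02092533  0.02145666]
tilt [3.07101214e-03 9.86447098e-05 5.61691463e-02]
eye x [-0.1110592  -0.11092841 -0.08247886] y [-0.00596284  0.00738169] z 0.04550835055250402 0.0479528148852682
red 0 nan
plate y [-0.04944817  0.04858068]
post x [-0.05944268 -0.04788039] y [-0.03439581  0.03366515]
shift now axes [ 0.99  -0.009  0.519] yawy 80.44 az -0.0
after turn [ 0.988 -0.008  0.524] level err (tool rotvec/90deg) [ 0.0016  0.0028 -0.0001] t 12.8 pos [0.627  0.2279 0.1524]
  return _methods._mean(a, axis=axis, dtype=dtype,
  ret = ret.dtype.type(ret / rcount)
```

View pics/w6.png

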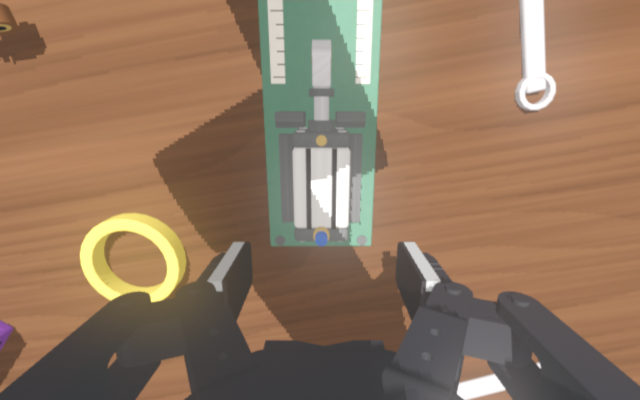

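Seated: the block at (321,185) is square between the guides, its top is flat at 56 mm and the rod lies in the slot. The eye is at (321,62), blue port rearward. Going to the eye.

```bash
python3 -m creep '[[0,0,0,0.33,0,0,0.45],[0,0,0,0.33,0,0,0.45],[0,0,0,0.33,-0.008,0,0.45],[0,0,0,0,0,0.3,0.45],[0,0,0,0,0,0.22,0.45],[0,0,0,0,0,0,0.45],[0,0,0,0,0,0,0.45]]'; python3 - <<'E'
from h import *
C=np.array([.6231,.2277]);a=np.radians(-9.55);u=np.array([np.cos(a),np.sin(a)])
delta([*(C-.0945*u),.019],80.45)
E
```

```text
time_s: 13.68
ee_pos: [0.5278, 0.2429, 0.0979]
eef_rot: [-0.262, -3.13, 0.0]
contact_force: [0.2, 0.2, 0.0]
opening: 0.0386
grip_force: 0.0
shift now axes [-0.021  0.008  0.789] yawy 80.43 az -0.0
after turn [-0.02   0.008  0.789] level err (tool rotvec/90deg) [-0.0002 -0.0003 -0.0002] t 13.675 pos [0.5278 0.2429 0.0979]
```

```bash
python3 -m creep '[[0,0,0,-0.02,0.006,0.2,0.45],[0,0,0,0,0,0.2,0.45],[0,0,0,0,0,0.2,0.45],[0,0,0,0,0,0.15,0.45],[0,0,0,0,0,0.03,0.45],[0,0,0,0,0,0,0.45],[0,0,0,0,0,0,0.45]]';python3 - <<'E'
from h import *
C=np.array([.6231,.2277]);a=np.radians(-9.55);u=np.array([np.cos(a),np.sin(a)])
delta([*(C-.0945*u),.019],80.45)
E
```

```text
time_s: 14.55
ee_pos: [0.5306, 0.2436, 0.0211]
eef_rot: [0.262, 3.129, 0.001]
contact_force: [1.0, -0.3, 0.4]
opening: 0.0384
grip_force: 0.0
shift now axes [ 0.007 -0.003  0.021] yawy 80.44 az -0.0
after turn [ 0.007 -0.003  0.021] level err (tool rotvec/90deg) [ 0.0006  0.001  -0.0001] t 14.55 pos [0.5306 0.2436 0.0211]
```

```bash
python3 -m creep '[[0,0,0,0.006,0,0.01,0.45],[0,0,0,0,0,0,0],[0,0,0,0,0,0,0],[0,0,0,0,0,0,0],[0,0,0,0,0,0,0],[0,0,0,0,0,0,0]]'; python3 - <<'E'
from h import *
C=np.array([.6231,.2277]);a=np.radians(-9.55);u=np.array([np.cos(a),np.sin(a)])
delta([*(C-.0945*u),.019],80.45)
p,d,K,T=cam("wrist");save("w7.png",p)
W=cloud(d,K,T);z=W[...,2];x=(W[...,:2]-C)@u;y=(W[...,:2]-C)@np.array([-u[1],u[0]]);h=cv2.cvtColor(p,cv2.COLOR_RGB2HSV)
red=((h[...,0]<8)|(h[...,0]>172))&(h[...,1]>130)&(abs(z-.012)<.01)&(abs(y)<.06); print("red",red.sum(),np.median(x[red]))
eye=(z>.026)&(z<.05)&(abs(y)<.006)&(x<-.09)&(x>-.13);print("eye",eye.sum(),np.sort(x[eye])[:5])
E
```

```text
time_s: 15.3
ee_pos: [0.5293, 0.2434, 0.0194]
eef_rot: [0.262, 3.13, 0.0]
contact_force: [-1.2, -1.1, 3.8]
opening: 0.013
grip_force: 59.6
shift now axes [-0.006  0.     0.004] yawy 80.45 az -0.0
after turn [-0.006  0.     0.004] level err (tool rotvec/90deg) [ 0.0002  0.0001 -0.0001] t 15.3 pos [0.5293 0.2434 0.0194]
red 1127 -0.14732512423421823
eye 1790 [-0.11273993 -0.11255685 -0.11253659 -0.11248437 -0.11244061]
```

View pics/w7.png

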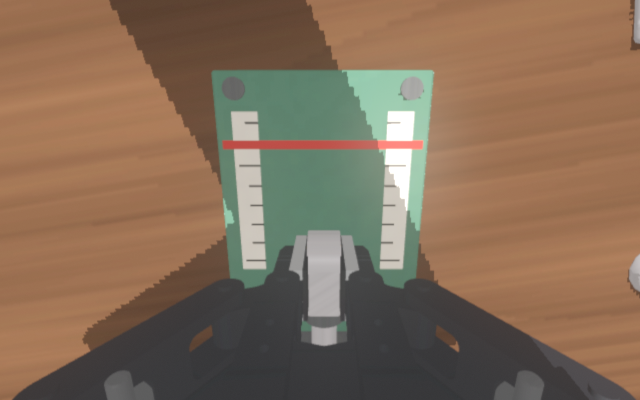

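The eye is pinched (opening 13 mm, 60 N). The eye tip is near (323,232) and the red line at row 145, which measures about 35 mm to go. Drawing out straight.

```bash
python3 -m creep '[[0,0,0,0.03,0,0,0],[0,0,0,0.05,0,0,0],[0,0,0,0.05,0,0,0],[0,0,0,0.05,0,0,0],[0,0,0,0.05,0,0,0],[0,0,0,0.05,0,0,0],[0,0,0,0.03,0,0,0],[0,0,0,0,0,0,0]]'; cat > m.py <<'E'
from h import *
C=np.array([.6231,.2277]);a=np.radians(-9.55);u=np.array([np.cos(a),np.sin(a)])
delta([*(C-.13*u),.0194],80.45)
p,d,K,T=cam("wrist");save("w8.png",p)
W=cloud(d,K,T);z=W[...,2];x=(W[...,:2]-C)@u;y=(W[...,:2]-C)@np.array([-u[1],u[0]]);h=cv2.cvtColor(p,cv2.COLOR_RGB2HSV)
red=((h[...,0]<8)|(h[...,0]>172))&(h[...,1]>130)&(abs(z-.012)<.01)&(abs(y)<.06); print("red",red.sum(),np.median(x[red]))
eye=(z>.026)&(z<.05)&(abs(y)<.006)&(x<-.1)&(x>-.165);print("eye",eye.sum(),np.sort(x[eye])[:5])
s=readout.read_state();print(s["contact_force"].round(1),s["opening"],s["grip_force"])
E
python3 m.py
```

```text
time_s: 16.35
ee_pos: [0.5022, 0.2481, 0.0194]
eef_rot: [0.263, 3.123, -0.0]
contact_force: [10.0, -2.2, -2.7]
opening: 0.0132
grip_force: 58.7
shift now axes [ 0.074 -0.001 -0.   ] yawy 80.36 az -0.001
after turn [ 0.074 -0.001  0.   ] level err (tool rotvec/90deg) [ 0.0003  0.0045 -0.001 ] t 16.35 pos [0.5022 0.2481 0.0194]
red 1026 -0.1473898699295202
eye 2704 [-0.14011749 -0.14008718 -0.14002324 -0.1400202  -0.1399411 ]
[ 9.7 -2.3 -4.1] 0.01288413331092297 58.678208129131235
```

```bash
python3 -m creep '[[0,0,0,0.035,0,0,0],[0,0,0,0.02,0,0,0],[0,0,0,0,0,0,0],[0,0,0,0,0,0,0],[0,0,0,0,0,0,0],[0,0,0,0,0,0,0]]'; python3 m.py
```

```text
time_s: 17.15
ee_pos: [0.4973, 0.249, 0.0194]
eef_rot: [0.264, 3.123, -0.0]
contact_force: [10.4, -3.0, -3.8]
opening: 0.0129
grip_force: 58.6
shift now axes [ 0.024 -0.001  0.   ] yawy 80.35 az -0.001
after turn [ 0.024 -0.001  0.   ] level err (tool rotvec/90deg) [ 0.0004  0.0048 -0.0012] t 17.15 pos [0.4973 0.249  0.0194]
red 1041 -0.14733027221582007
eye 2792 [-0.14539696 -0.14505037 -0.14503319 -0.14502349 -0.14501611]
[11.1 -2.6 -3.8] 0.013017528547050442 58.556772966112476
```

```bash
python3 -m creep '[[0,0,0,0.022,0,0,0],[0,0,0,0,0,0,0],[0,0,0,0,0,0,0],[0,0,0,0,0,0,0],[0,0,0,0,0,0,0],[0,0,0,0,0,0,0],[0,0,0,0,0,0,0],[0,0,0,0,0,0,0]]'; python3 m.py; python3 - <<'E'
from h import *
C=np.array([.6231,.2277]);a=np.radians(-9.55);u=np.array([np.cos(a),np.sin(a)])
out=[]
for c in("side","top"):
    p,d,K,T=cam(c);W=cloud(d,K,T);z=W[...,2];x=(W[...,:2]-C)@u;y=(W[...,:2]-C)@np.array([-u[1],u[0]])
    b=(abs(x)<.05)&(abs(y)<.023)&(z>.045)&(z<.065);print(c,b.sum(),np.quantile(x[b],[.01,.99]) if b.any() else 0,np.quantile(y[b],[.01,.99]) if b.any() else 0,np.median(z[b]))
    if b.any(): print(np.linalg.lstsq(np.c_[x[b],y[b],np.ones(b.sum())],z[b],rcond=None)[0])
    q=np.append(C,.04);r=K@(T[:3,:3].T@(q-T[:3,3]));i,j=int(r[0]/r[2]),int(r[1]/r[2]);print(i,j)
    i0=min(max(i-60,0),520);j0=min(max(j-60,0),280);out.append(cv2.resize(p[j0:j0+120,i0:i0+120,::-1],(400,400),interpolation=cv2.INTER_CUBIC))
cv2.imwrite("pics/fin.png",np.hstack(out))
E
```

```text
time_s: 18.2
ee_pos: [0.4952, 0.2493, 0.0194]
eef_rot: [0.264, 3.123, -0.0]
contact_force: [10.2, -2.6, -4.5]
opening: 0.0131
grip_force: 58.5
shift now axes [ 0.003 -0.001  0.   ] yawy 80.34 az -0.001
after turn [ 0.003 -0.001  0.   ] level err (tool rotvec/90deg) [ 0.0003  0.005  -0.0012] t 18.2 pos [0.4952 0.2493 0.0194]
red 1117 -0.1473054238959725
eye 2859 [-0.1473222  -0.14714249 -0.14705314 -0.14702592 -0.14702247]
[11.3 -1.5 -3.8] 0.013398113209123078 58.54021408769768
side 298 [-0.0479156   0.04228655] [-0.02297793  0.02071573] 0.057473817993839826
[0.01303775 0.11366111 0.0573207 ]
313 155
top 406 [-0.04728426  0.04185712] [-0.02176707  0.02225997] 0.055405926214136536
[0.01319386 0.03106211 0.05543867]
249 190
```

View pics/fin.png

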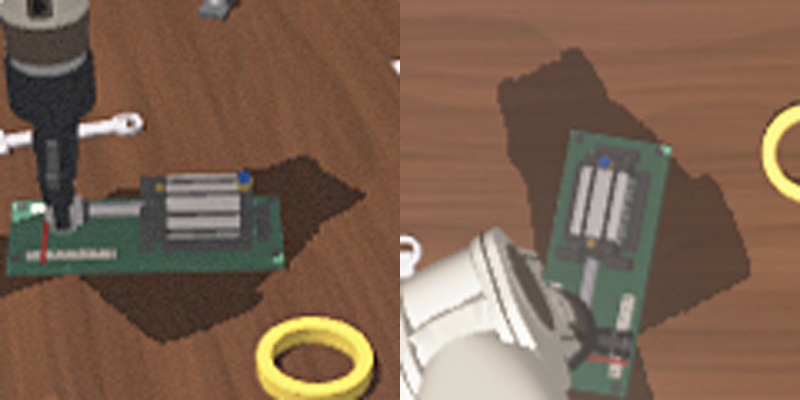

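View pics/w8.png

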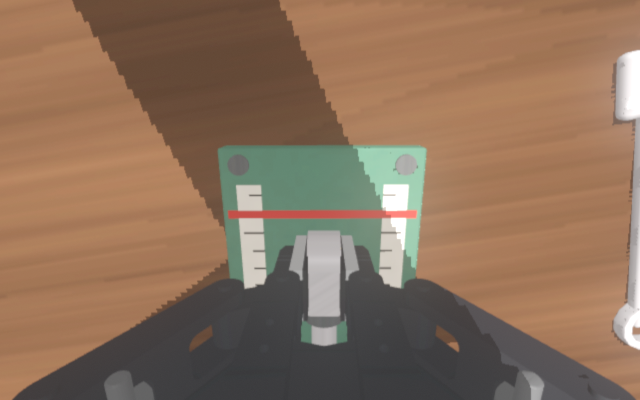

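The eye nose is level with the red line by depth (−147.1 against −147.3 mm), and the cylinder sits in the guides in both the side and top views. One last check of tilt, and that the bystanders have not moved.

```bash
python3 - <<'E'
from h import *
def fit(W,C,deg):
    a=np.radians(deg);u=np.array([np.cos(a),np.sin(a)]);z=W[...,2];x=(W[...,:2]-C)@u;y=(W[...,:2]-C)@np.array([-u[1],u[0]])
    b=(x>-.03)&(x<.028)&(abs(y)<.017)&(z>.035)&(z<.065);b&=abs(z-np.median(z[b]))<.004
    print(b.sum(),np.linalg.lstsq(np.c_[x[b],y[b],np.ones(b.sum())],z[b],rcond=None)[0].round(4))
o=np.load("top.npz");fit(cloud(o["d"],o["K"],o["T"]),np.array([.588,-.210]),28.4)
p,d,K,T=cam("top");fit(cloud(d,K,T),np.array([.6221,.2277]),-9.55)
for l in ["can","tape_roll","wrench"]: print(l,[np.round(r["point"],3).tolist() for r in viewer.search_frame("top",l)][:1])
E
```

```text
169 [-0.0003 -0.0069  0.0443]
167 [-0.0058  0.0111  0.0557]
can [[0.452, -0.406, 0.107]]
tape_roll []
wrench [[0.576, 0.428, 0.011]]
```

```bash
python3 -c "
from plant import robot
print(robot.close_job())"
```

```text
the job is handed in; nothing more can be done
None
```

The job is handed in: the cylinder sits flat in the nest pocket, and the gripper still holds the rod out with the eye tip about 0.2 mm from the red line by wrist-camera depth. The can had not moved. At the last check the tape roll went undetected and the wrench was partly hidden by the arm, but nothing touched either one.

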